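# Sweep the glass offcuts into the cullet pan

## Robot

A 6-joint arm with a two-finger parallel gripper is mounted at the origin on the work surface. World frame = base frame: x ahead of the robot, y to its left, z up, the work surface at z = 0. Lengths are in mm, angles in degrees, forces in N, time in s.
With the tool pointing down it reaches from about 350 to 850 mm from the base axis. Payload 8.1 kg.
Tool frame: the origin (TCP) lies where the fingers leave the gripper's body, on its centre line; the fingertips stand 84 mm ahead of it and the grasp point (between the pads) lies 65 mm ahead of it; z points along the fingers, y is the direction in which the jaws open and shut (so a half turn about z gives the same grasp; the last joint's range is limited). The gripper opens to 93 mm and grips with 3 to 60 N. Pads are 15 mm wide; open, the fingers measure 128 mm over their backs; the gripper's body (75 mm by 188 mm) begins 65 mm behind the grasp point.
Start: joints at [-68.892, 7.471, 85.268, -0, 87.261, -4.893], TCP at [263.05, -539.268, 302.735] pointing down, gripper open.
Joint ranges: [-169.43, 169.43], [-51.17, 129.36], [1.28, 143.12], [-76.62, 256.62], [0, 156.53], [-152.29, 152.29]. Speed limits (degrees/s): [136.94, 136.94, 159.86, 180, 180, 180].

## Interface

Orientations are given as a 3x3 rotation matrix whose columns are the frame's x, y, z axes.
In Python, from cell import * gives the robot as it stands. The module is installed in compiled form; this text tells all that it offers.
- The arm moves only by the tool send_rows, never from a script. Its argument "deltas" is a list of rows, each a list of 6 numbers: the shift along the tool's x, y, z in mm, then the turn, a rotation vector about the tool's x, y, z in rad. A call has 1 to 8 rows; each row shifts and turns the commanded pose from where the row before left it, along the tool's axes as they then stand; what a row does not reach is not made up. A row lasts 1/12 s, in which the tool goes at most 41.7 mm and 7.16 degrees, less where a joint would pass 70% of its speed; a pose out of reach is approached as far as the arm can. A call with a gripper value outside its range is refused whole. "gripper" is the opening, from 0 (shut) to 1 (fully open), set as the call begins (left out, the last holds). The fingers move at their own pace and stop on an object; the grip force is fixed at half the most. Time passes only in rows, so rows that do not move let the fingers close. It gives the time, the measured TCP pose, the force and the opening at its end, in the units of the state.
- observe(): the state, without advancing time (a new reading comes with each control period).
- grab_frame(name): name is "side" or "top" or "wrist"; returns the picture (384x512x3 uint8, blue, green, red); there is no depth.
- calibration(name): a dict with "fovy" (degrees; the focal length in pixels is half the picture's height over the tangent of half this angle, whatever the lens; pixels are square), "cx", "cy" (the principal point, pixels), "position" and "orientation" of the camera in the world; the wrist camera has in their place "mount" (4x4, takes a point from camera to tool coordinates, whose origin is the TCP and whose axes are the flange's). Camera axes: x right, y up, looking along -z (the intrinsics and any distortion apply to the point x, -y, -z); pixel columns grow to the right and rows downward; lengths in mm; the calibration is good to about 2 mm. A picture is of the moment at which its call begins: read the wrist's pose just before it. calibration takes no time and is no camera call.
- close_job(): hands the job in, once; it reports no verdict.
Trained networks look in the newest picture that a camera, given by its name, has taken for a name from the list of things; names that differ only in an ending like _2 or _b are one class to them, and where a whole thing is asked for, a point or a joint stands for the part that bears it (a point fixed in the world has none). Each returns a list of dicts, best first, with "p" (0 to 1); they miss things now and then, are a little off and sometimes report something else, mostly with a low value. They report only what shows in the picture. A call takes as long as a camera call.
- recognise(camera, thing): "uv" ([column, row] in pixels, amid what is visible of it).
- cut_out(camera, thing): "mask" (384x512 bool, what is visible of it) and "uv" ([column, row] in pixels, amid what is visible of it).
- landmark_of(camera, thing): "uv" ([column, row] in pixels: a listed point, or the origin of a listed thing).
The state is a dict: "t": time; "q": joint angles; "qvel": joint speeds; "effort": joint torques, N m; "tcp_pos": TCP position; "ee_rot": TCP orientation; "ft_force": force on the tool from outside, world axes, zero at the start; "wrist_torque": the same for the moment, N m; "width": opening from 0.0 (shut) to 1.0 (fully open).
Only numpy, scipy, OpenCV 4.12 (cv2) and the standard library are available. Lean on these libraries where they do the work, as an engineer would, in place of code of your own. Each camera call takes 0.05 s, during which the arm holds its last target. There are 200 camera calls.

## Task

Clear the glassworker's bench: with the closed fingers, sweep the three short amber glass tube offcuts gently across the bench through the open side of the low steel cullet pan, until all of them lie wholly inside it. Only push them along the bench: do not pinch them, press hard on them or pick them up, and leave the bulb, the stopper and the jar where they stand.

Things in the scene. Friction and masses are not known exactly. Their poses are not given: they have to be found in the camera images.
- offcut0: upright ring cut from heavy-wall amber glass tube, 38 mm outside diameter, 24 mm bore, 24 mm high, about 36 g, standing loose on one end on the bench (it slides, it does not roll). Origin: centre of its underside, z up. One of three alike
- offcut1: upright ring cut from heavy-wall amber glass tube, 38 mm outside diameter, 24 mm bore, 24 mm high, about 36 g, standing loose on one end on the bench (it slides, it does not roll). Origin: centre of its underside, z up. One of three alike
- offcut2: upright ring cut from heavy-wall amber glass tube, 38 mm outside diameter, 24 mm bore, 24 mm high, about 36 g, standing loose on one end on the bench (it slides, it does not roll). Origin: centre of its underside, z up. One of three alike
- pan: steel cullet pan fixed to the bench: floor flush with the bench (no lip), walls 25 mm high, 4 mm thick on three sides; inside 150 mm deep (its x) and 200 mm wide (its y). Origin: centre of its floor, at bench height. Open mouth at its x = -75 mm, back wall at x = +75, side walls at y = +-100; its +x points from mouth into the pan. On the robot's left, mouth turned right towards the rings
- bulb: blown amber glass bulb, 54 mm at the widest, 64 mm high with a short 14 mm neck, standing loose on its foot; not to be disturbed. Origin: centre of its underside
- stopper: amber glass stopper standing loose on its narrow end, 48 mm high, tapered body up to 32 mm and a 40 mm round head on top; not to be disturbed. Origin: centre of its underside
- jar: closed white ceramic jar with a steel cap, 56 mm diameter, 60 mm high, loose, beyond the work; not to be disturbed. Origin: centre of its underside

How it is judged:
By the outcome, as a careful person would: the job done as asked, in the order asked, and still so for the second after the job is handed in, with the robot touching nothing.
It also fails if it takes over 72 s, if anything falls off the work surface, if the arm or the gripper's body presses on something with over 40 N, if the wrist force passes 120 N, or if a joint passes its speed limit or range.

## Working session

There is one attempt and no reset: what is moved stays moved. The work goes in short steps, Python scripts to look and compute and a tool call to move; the robot and the scene stay as the last step left them, time stands still between calls to the robot, and variables do not carry over. Pictures are saved under pics/ and viewed, about 8 in all and at most 12, crops included, and the job is handed in when it is done.

Besides the shell and the picture viewer there is one more tool, called as name([rows], argument=value, ...), one row to a line, values as JSON. send_rows: Moves the arm, as the interface text tells. Its arguments: {"type":"object","properties":{"deltas":{"type":"array"},"gripper":{"type":"number"}},"required":["deltas"]}

```bash
mkdir -p pics; cat > h.py <<'E'
from cell import *
import numpy as np, cv2
def ray2plane(name,uv,z):
    c=calibration(name); f=192/np.tan(np.radians(c["fovy"])/2)
    d=np.array([(uv[0]-c["cx"])/f,-(uv[1]-c["cy"])/f,-1.])
    d=np.array(c["orientation"])@d; p=np.array(c["position"],float)
    return (p+d*(z-p[2])/d[2])[:2]
E
python3 - <<'E'
from h import *
print(observe()); 
for n in("top","side"):
    print(n,calibration(n)); cv2.imwrite(f"pics/{n}0.png",grab_frame(n))
    for th in("offcut0","pan","bulb","stopper","jar"):
        for m,z in((landmark_of,0),):
            for r in m(n,th): print(n,th,np.round(r["uv"],1),round(r["p"],2),ray2plane(n,r["uv"],z).round(1))
E
```

```text
{'t': 0.0, 'q': array([-6.88911839e+01,  7.51575826e+00,  8.53291363e+01, -1.70548059e-03,
        8.72619708e+01, -4.89256549e+00]), 'qvel': array([ 0.03189992, -0.00866282, -0.08376771,  0.0927478 ,  0.08630614,
       -0.09553477]), 'effort': array([-2.16374312e-03, -5.59837747e+01, -4.91763496e+01,  7.65139866e-02,
        3.55193589e-02, -1.40059910e-04]), 'tcp_pos': array([ 262.90097015, -538.86919826,  301.68190595]), 'ee_rot': array([[ 8.98782885e-01,  4.38393472e-01, -6.99452994e-04],
       [ 4.38394011e-01, -8.98781231e-01,  1.72928723e-03],
       [ 1.29453008e-04, -1.86088977e-03, -9.99998260e-01]]), 'ft_force': array([ 0.14249595, -0.28546999,  0.55802535]), 'wrist_torque': array([-0.03439718,  0.02484445, -0.01278469]), 'width': 1.001685128822173}
top {'fovy': 50.75441975901103, 'cx': 254.38314706827097, 'cy': 195.31586986738117, 'position': array([437.08149764, -18.09894801, 812.42314411]), 'orientation': array([[-0.02507719,  0.98070301, -0.19388848],
       [-0.99947874, -0.02854054, -0.0150895 ],
       [-0.020332  ,  0.19340901,  0.98090752]])}
top offcut0 [282.4 
[... 399 characters left out ...]
03034455730609, 'cx': 258.87166059895634, 'cy': 195.00000491456723, 'position': array([278.1554047 , 873.67060324, 672.991324  ]), 'orientation': array([[-0.93834871,  0.19109848, -0.28806783],
       [-0.34568328, -0.52397886,  0.77842741],
       [-0.00218516,  0.83001658,  0.55773443]])}
side offcut0 [259.7 194.9] 0.77 [624.  -66.7]
side offcut0 [288.6 200.7] 0.72 [549.2 -67.1]
side offcut0 [331.8 200.2] 0.69 [ 450.9 -105.2]
side pan [242.7 270.6] 0.74 [562.  201.5]
side bulb [291.5 151.2] 0.7 [ 615.7 -308.3]
side bulb [245.6 271.5] 0.52 [555.6 202. ]
side stopper [341.1 166.4] 0.75 [ 464.3 -272.6]
side stopper [332.7 198.8] 0.59 [ 450.2 -111.9]
side jar [215.8 175.6] 0.88 [ 764.  -112.7]
```

View pics/top0.png

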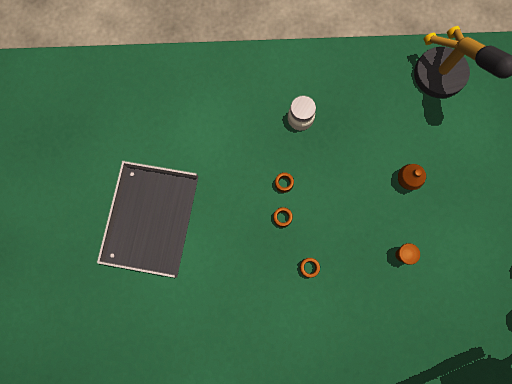

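View pics/side0.png

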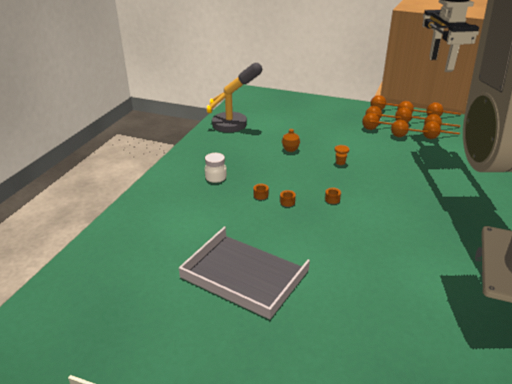

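```bash
cat >> h.py <<'E'
def rings(n):
    return [(ray2plane(n,(r["mask"].nonzero()[1].mean(),r["mask"].nonzero()[0].mean()),12).round(1),round(r["p"],2),int(r["mask"].sum())) for r in cut_out(n,"offcut0")]
E
python3 - <<'E'
from h import *
for n in("top","side"): print(n,rings(n))
for n,cs in(("top",((197,175.5),(176,276),(123,162.5),(98.5,262.5))),("side",((224,232),(308,265),(181,267),(270,308)))):
    P=[ray2plane(n,c,25) for c in cs]; print(n,np.round(P,1))
    print("len",[np.linalg.norm(P[a]-P[b]).round() for a,b in((0,1),(2,3),(0,2),(1,3))])
E
```

```text
top [(array([ 448.3, -108.9]), 0.75, 214), (array([550. , -60.6]), 0.69, 235), (array([620.8, -66.7]), 0.5, 232)]
side [(array([621.6, -63.7]), 0.66, 206), (array([553. , -61.4]), 0.5, 196)]
top [[636.6 108.2]
 [439.6 148.1]
 [668.3 258.9]
 [469.  299. ]]
len [np.float64(201.0), np.float64(203.0), np.float64(154.0), np.float64(154.0)]
side [[633.9 128.3]
 [436.9 167.6]
 [668.7 258.4]
 [470.1 299.6]]
len [np.float64(201.0), np.float64(203.0), np.float64(135.0), np.float64(136.0)]
```

send_rows([
  [0,0,0,0,0,-0.112],
  [0,0,0,0,0,-0.112],
  [0,0,0,0,0,-0.112],
  [0,0,0,0,0,-0.112],
  [0,0,0,0,0,-0.112],
  [0,0,0,0,0,-0.112],
  [0,0,0,0,0,-0.112],
  [0,0,0,0,0,-0.112],
], gripper=0)

```text
t: 1.37
tcp_pos: [263.1, -539.3, 302.8]
ee_rot: [[0.214, 0.977, -0.0], [0.977, -0.214, -0.0], [-0.0, -0.0, -1.0]]
ft_force: [-0.7, 0.6, -0.0]
width: 0.476
```

send_rows([
  [0,0,0,0,0,-0.11],
  [0,0,0,0,0,-0.11],
  [30,20,0,0,0,0],
  [30,20,0,0,0,0],
  [30,20,0,0,0,0],
  [30,20,0,0,0,0],
  [30,20,0,0,0,0],
  [0,0,0,0,0,0],
])

```text
t: 2.03
tcp_pos: [366.2, -385.0, 303.0]
ee_rot: [[-0.003, 1.0, 0.002], [1.0, 0.003, 0.002], [0.002, 0.002, -1.0]]
ft_force: [0.0, -0.4, 1.1]
width: 0.006
```

send_rows([
  [34,23,0,0,0,0],
  [34,23,0,0,0,0],
  [34,23,0,0,0,0],
  [34,23,0,0,0,0],
  [34,23,0,0,0,0],
  [34,23,0,0,0,0],
  [34,24,0,0,0,0],
  [34,24,0,0,0,0],
])

```text
t: 2.7
tcp_pos: [550.3, -116.0, 303.0]
ee_rot: [[0.001, 1.0, 0.001], [1.0, -0.001, -0.0], [-0.0, 0.001, -1.0]]
ft_force: [0.1, -1.2, 0.3]
width: 0.006
```

send_rows([
  [0,0,40,0,0,0],
  [0,0,40,0,0,0],
  [0,0,40,0,0,0],
  [0,0,30,0,0,0],
  [0,0,0,0,0,0],
  [0,0,0,0,0,0],
])

```text
t: 3.2
tcp_pos: [548.2, -117.4, 151.3]
ee_rot: [[0.001, 1.0, -0.004], [1.0, -0.001, 0.001], [0.001, -0.004, -1.0]]
ft_force: [0.4, -0.7, 0.6]
width: 0.005
```

```bash
python3 - <<'E'
from h import *
o=observe();print(o["tcp_pos"].round(1),o["width"])
im=grab_frame("wrist");cv2.imwrite("pics/w1.png",im)
print(calibration("wrist"))
for n in("top","side"):
    f=grab_frame(n);cv2.imwrite(f"pics/{n}1.png",f);print(n,rings(n))
E
```

```text
[ 548.2 -117.4  151.3] 0.00526384091080223
{'fovy': 68.54334597765116, 'cx': 257.20155089569744, 'cy': 191.6672700005476, 'mount': array([[-1.09522057e-04,  9.71315288e-01,  2.37795289e-01,
         6.39510785e+01],
       [ 9.99999970e-01,  1.58788794e-04, -1.88026980e-04,
        -7.16368836e-01],
       [-2.20392707e-04,  2.37795261e-01, -9.71315276e-01,
        -8.14709803e+01],
       [ 0.00000000e+00,  0.00000000e+00,  0.00000000e+00,
         1.00000000e+00]])}
top [(array([623.1, -56.4]), 0.53, 86), (array([ 445.5, -108.6]), 0.44, 209)]
side [(array([552.1, -60.8]), 0.63, 224), (array([ 451.1, -109. ]), 0.6, 243)]
```

```bash
cat >> h.py <<'E'
def wrist_pts(z=12):
    o=observe(); grab_frame("wrist"); c=calibration("wrist"); f=192/np.tan(np.radians(c["fovy"])/2); M=c["mount"]
    for r in cut_out("wrist","offcut0"):
        v,u=[a.mean() for a in r["mask"].nonzero()]
        R=o["ee_rot"]; d=R@M[:3,:3]@np.array([(u-c["cx"])/f,-(v-c["cy"])/f,-1]); p=o["tcp_pos"]+R@M[:3,3]
        print("wrist",(p+d*(z-p[2])/d[2])[:2].round(1),round(r["p"],2),int(u),int(v),int(r["mask"].sum()))
E
python3 -c "
from h import *
wrist_pts()"
```

```text
wrist [548.4 -62. ] 0.94 253 132 1360
wrist [621.3 -67.7] 0.86 345 139 1765
wrist [ 447.7 -110.6] 0.79 131 192 1833
```

View pics/w1.png

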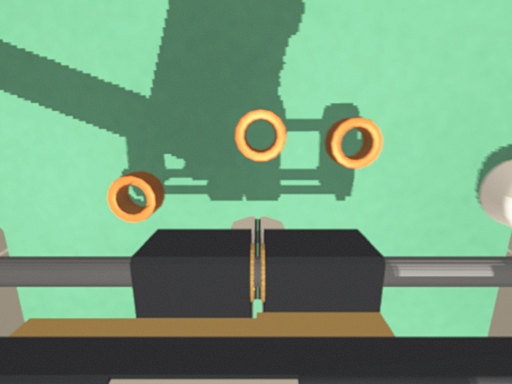

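send_rows([
  [0,-1,25,0,0,0],
  [0,0,25,0,0,0],
  [0,0,9,0,0,0],
  [0,0,0,0,0,0],
  [6,0,0,0,0,0],
  [6,0,0,0,0,0],
  [6,0,0,0,0,0],
  [6,0,0,0,0,0],
])

```text
t: 4.22
tcp_pos: [549.5, -92.9, 95.2]
ee_rot: [[0.001, 1.0, 0.002], [1.0, -0.001, -0.0], [-0.0, 0.002, -1.0]]
ft_force: [0.6, 0.6, -0.5]
width: 0.002
```

send_rows([
  [6,0,0,0,0,0],
  [6,0,0,0,0,0],
  [7,0,0,0,0,0],
  [8,0,0,0,0,0],
  [8,0,0,0,0,0],
  [8,0,0,0,0,0],
  [8,0,0,0,0,0],
  [5,0,0,0,0,0],
])

```text
t: 4.88
tcp_pos: [548.5, -36.4, 93.6]
ee_rot: [[0.001, 1.0, -0.0], [1.0, -0.001, 0.0], [0.0, -0.0, -1.0]]
ft_force: [-0.2, -0.3, 0.3]
width: 0.006
```

```bash
python3 - <<'E'
from h import *
print(observe()["tcp_pos"]); wrist_pts(); cv2.imwrite("pics/w2.png",grab_frame("wrist"))
E
```

```text
[548.45196021 -36.39911078  93.64518026]
wrist [634.3 -78.3] 0.93 390 289 404
wrist [543.  -11.9] 0.78 249 190 2630
wrist [453.1 -92.3] 0.62 114 308 721
```

View pics/w2.png

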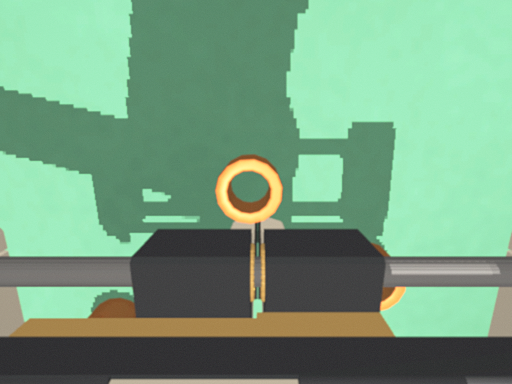

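send_rows([
  [-4,0,0,0,0,0],
  [0,-5,0,0,0,0],
  [4,0,0,0,0,0],
  [6,0,0,0,0,0],
  [8,0,0,0,0,0],
  [8,0,0,0,0,0],
  [8,0,0,0,0,0],
  [8,0,0,0,0,0],
])

```text
t: 5.7
tcp_pos: [543.6, 1.6, 93.8]
ee_rot: [[0.001, 1.0, 0.0], [1.0, -0.001, 0.0], [0.0, 0.0, -1.0]]
ft_force: [-0.5, 0.5, -1.1]
width: 0.004
```

send_rows([
  [8,0,0,0,0,0],
  [8,0,0,0,0,0],
  [8,0,0,0,0,0],
  [8,0,0,0,0,0],
  [8,0,0,0,0,0],
  [8,0,0,0,0,0],
  [8,0,0,0,0,0],
  [5,0,0,0,0,0],
])

```text
t: 6.37
tcp_pos: [543.6, 62.5, 93.7]
ee_rot: [[0.001, 1.0, 0.0], [1.0, -0.001, 0.0], [0.0, 0.0, -1.0]]
ft_force: [-0.3, -0.6, -0.5]
width: 0.002
```

```bash
python3 - <<'E'
from h import *
print(observe()["tcp_pos"]); wrist_pts()
E
```

```text
[543.62100386  62.50914053  93.74309704]
wrist [543.7  87. ] 0.59 258 190 2607
```

send_rows([
  [6,0,0,0,0,0],
  [8,0,0,0,0,0],
  [8,0,0,0,0,0],
  [8,0,0,0,0,0],
  [8,0,0,0,0,0],
  [8,0,0,0,0,0],
  [8,0,0,0,0,0],
  [6,0,0,0,0,0],
])

```text
t: 7.13
tcp_pos: [543.7, 122.6, 93.8]
ee_rot: [[0.001, 1.0, 0.0], [1.0, -0.001, 0.0], [0.0, 0.0, -1.0]]
ft_force: [-0.0, -0.2, 0.5]
width: 0.003
```

send_rows([
  [8,0,0,0,0,0],
  [8,0,0,0,0,0],
  [8,0,0,0,0,0],
  [8,0,0,0,0,0],
  [8,0,0,0,0,0],
  [7,0,0,0,0,0],
  [6,0,0,0,0,0],
  [4,0,0,0,0,0],
])

```text
t: 7.8
tcp_pos: [543.7, 179.3, 93.7]
ee_rot: [[0.001, 1.0, -0.0], [1.0, -0.001, 0.0], [0.0, -0.0, -1.0]]
ft_force: [-0.1, -0.7, -0.7]
width: 0.002
```

```bash
python3 - <<'E'
from h import *
print(observe()["tcp_pos"]); wrist_pts(); cv2.imwrite("pics/w3.png",grab_frame("wrist"))
E
```

```text
[543.72440372 179.29220024  93.71345558]
wrist [543.8 203.9] 0.58 258 190 2722
```

View pics/w3.png

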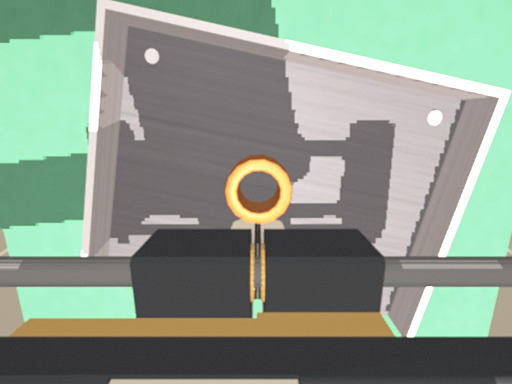

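send_rows([
  [6,0,0,0,0,0],
  [6,0,0,0,0,0],
  [5,0,0,0,0,0],
  [3,0,0,0,0,0],
  [0,0,0,0,0,0],
  [-10,0,0,0,0,0],
  [-14,0,-20,0,0,0],
  [-14,0,-40,0,0,0],
])

```text
t: 8.62
tcp_pos: [539.9, 159.0, 147.9]
ee_rot: [[0.0, 1.0, -0.01], [1.0, -0.0, -0.002], [-0.002, -0.01, -1.0]]
ft_force: [-0.4, 0.6, 0.5]
width: 0.008
```

send_rows([
  [-34,10,0,0,0,0],
  [-34,10,0,0,0,0],
  [-34,10,0,0,0,0],
  [-34,10,0,0,0,0],
  [-34,10,0,0,0,0],
  [-34,11,0,0,0,0],
  [-34,11,0,0,0,0],
  [-34,11,0,0,0,0],
])

```text
t: 9.28
tcp_pos: [626.2, -114.1, 153.1]
ee_rot: [[0.001, 1.0, -0.0], [1.0, -0.001, -0.0], [-0.0, -0.0, -1.0]]
ft_force: [0.0, 0.7, 0.8]
width: 0.004
```

send_rows([
  [0,0,0,0,0,-0.108],
  [0,0,0,0,0,0],
  [0,0,0,0,0,0],
])

```text
t: 9.53
tcp_pos: [625.9, -112.1, 152.7]
ee_rot: [[-0.103, 0.995, -0.001], [0.995, 0.103, 0.0], [0.0, -0.001, -1.0]]
ft_force: [-0.0, 0.1, 0.2]
width: 0.005
```

```bash
python3 - <<'E'
from h import *
print(observe()["tcp_pos"]); wrist_pts(); grab_frame("top");print(rings("top"))
E
```

```text
[ 625.91288618 -112.13679012  152.70249775]
wrist [619.3 -68.5] 0.84 255 148 1367
wrist [ 448.4 -110. ] 0.71 38 178 2640
[(array([543.9, 228.1]), 0.64, 236), (array([618.6, -70.4]), 0.54, 126)]
```

send_rows([
  [0,-1,25,0,0,0],
  [0,0,25,0,0,0],
  [0,0,9,0,0,0],
  [0,0,0,0,0,0],
  [5,0,0,0,0,0],
  [5,0,0,0,0,0],
  [5,0,0,0,0,0],
  [6,0,0,0,0,0],
])

```text
t: 10.4
tcp_pos: [624.2, -90.2, 95.8]
ee_rot: [[-0.107, 0.994, 0.003], [0.994, 0.107, -0.001], [-0.001, 0.003, -1.0]]
ft_force: [-0.2, -0.3, 1.1]
width: 0.006
```

send_rows([
  [6,0,0,0,0,0],
  [7,0,0,0,0,0],
  [8,0,0,0,0,0],
  [8,0,0,0,0,0],
  [8,0,0,0,0,0],
  [8,0,0,0,0,0],
  [8,0,0,0,0,0],
  [6,0,0,0,0,0],
])

```text
t: 11.07
tcp_pos: [616.8, -30.9, 94.0]
ee_rot: [[-0.107, 0.994, -0.0], [0.994, 0.107, 0.0], [0.0, -0.0, -1.0]]
ft_force: [-0.2, -0.4, -0.1]
width: 0.006
```

```bash
python3 - <<'E'
from h import *
print(observe()["tcp_pos"]); wrist_pts()
E
```

```text
[616.75603475 -30.86187772  93.97076746]
wrist [470.5 -98.9] 0.93 27 303 459
wrist [608.4  -7.1] 0.55 248 190 2751
```

send_rows([
  [-4,0,0,0,0,0],
  [0,-6,0,0,0,0],
  [4,0,0,0,0,0],
  [6,0,0,0,0,0],
  [8,0,0,0,0,0],
  [8,0,0,0,0,0],
  [8,0,0,0,0,0],
  [8,0,0,0,0,0],
])

```text
t: 11.83
tcp_pos: [606.8, 6.3, 94.1]
ee_rot: [[-0.107, 0.994, 0.0], [0.994, 0.107, 0.0], [0.0, 0.0, -1.0]]
ft_force: [0.2, -1.1, -0.2]
width: 0.004
```

send_rows([
  [8,0,0,0,0,0],
  [8,0,0,0,0,0],
  [8,0,0,0,0,0],
  [8,0,0,0,0,0],
  [8,0,0,0,0,0],
  [6,0,0,0,0,0],
  [0,0,0,0,0,0],
])

```text
t: 12.42
tcp_pos: [601.9, 52.3, 94.1]
ee_rot: [[-0.108, 0.994, -0.0], [0.994, 0.108, 0.0], [0.0, 0.0, -1.0]]
ft_force: [-0.5, 0.2, 0.3]
width: 0.002
```

```bash
python3 - <<'E'
from h import *
print(observe()["tcp_pos"]); wrist_pts(); cv2.imwrite("pics/w4.png",grab_frame("wrist"))
E
```

```text
[601.85743976  52.29535303  94.06804251]
wrist [600.5  77.5] 0.8 260 189 2619
```

View pics/w4.png

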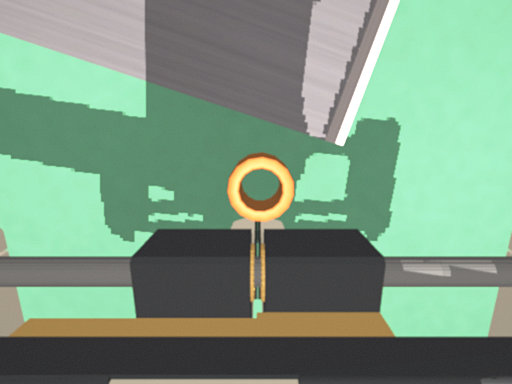

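send_rows([
  [5,0,0,0,0,0],
  [8,0,0,0,0,0],
  [8,0,0,0,0,0],
  [8,0,0,0,0,0],
  [8,0,0,0,0,0],
  [8,0,0,0,0,0],
  [8,0,0,0,0,0],
  [7,0,0,0,0,0],
])

```text
t: 13.23
tcp_pos: [595.4, 111.7, 94.1]
ee_rot: [[-0.107, 0.994, -0.0], [0.994, 0.107, 0.0], [0.0, 0.0, -1.0]]
ft_force: [-0.3, -0.5, -0.3]
width: 0.002
```

```bash
python3 - <<'E'
from h import *
print(observe()["tcp_pos"]); wrist_pts()
E
```

```text
[595.44303786 111.68643644  94.07945651]
wrist [544.1 219.3] 0.78 183 27 2766
wrist [594.  136.3] 0.68 260 190 2650
```

send_rows([
  [7,0,0,0,0,0],
  [8,0,0,0,0,0],
  [8,0,0,0,0,0],
  [8,0,0,0,0,0],
  [8,0,0,0,0,0],
  [6,0,0,0,0,0],
  [4,0,0,0,0,0],
  [0,0,0,0,0,0],
])

```text
t: 14.0
tcp_pos: [590.2, 160.3, 94.1]
ee_rot: [[-0.108, 0.994, 0.0], [0.994, 0.108, 0.0], [0.0, 0.0, -1.0]]
ft_force: [-0.8, 0.2, -0.8]
width: 0.012
```

send_rows([
  [-10,0,0,0,0,0],
  [-15,0,-20,0,0,0],
  [-15,0,-40,0,0,0],
  [0,0,0,0,0,0.081],
  [0,0,0,0,0,0.081],
  [0,0,0,0,0,0.081],
  [0,0,0,0,0,0],
])

```text
t: 14.58
tcp_pos: [594.9, 118.6, 153.4]
ee_rot: [[0.14, 0.99, 0.001], [0.99, -0.14, -0.0], [-0.0, 0.001, -1.0]]
ft_force: [-0.1, 0.1, 0.5]
width: 0.004
```

send_rows([
  [-37,-14,0,0,0,0],
  [-37,-14,0,0,0,0],
  [-37,-14,0,0,0,0],
  [-37,-14,0,0,0,0],
  [-37,-14,0,0,0,0],
  [-37,-14,0,0,0,0],
  [-37,-15,0,0,0,0],
  [-37,-15,0,0,0,0],
])

```text
t: 15.25
tcp_pos: [440.0, -159.8, 153.1]
ee_rot: [[0.132, 0.991, 0.0], [0.991, -0.132, -0.0], [-0.0, 0.0, -1.0]]
ft_force: [-0.3, -0.5, 0.1]
width: 0.009
```

send_rows([
  [0,0,0,0,0,0],
  [0,0,0,0,0,0],
])

```text
t: 15.42
tcp_pos: [440.4, -160.1, 153.1]
ee_rot: [[0.138, 0.99, 0.0], [0.99, -0.138, -0.0], [-0.0, 0.0, -1.0]]
ft_force: [0.6, 1.1, -0.8]
width: 0.006
```

```bash
python3 - <<'E'
from h import *
print(observe()["tcp_pos"]); wrist_pts(); grab_frame("top");print(rings("top"))
E
```

```text
[ 440.41972101 -160.07697745  153.11020612]
wrist [ 449.1 -110.9] 0.95 260 141 1375
[(array([ 447.8, -110.2]), 0.78, 249), (array([544.4, 227.5]), 0.68, 321), (array([588.7, 189.4]), 0.52, 202)]
```

send_rows([
  [0,1.5,25,0,0,0],
  [0,0,25,0,0,0],
  [0,0,9,0,0,0],
  [0,0,0,0,0,0],
  [6,0,0,0,0,0],
  [6,0,0,0,0,0],
  [6,0,0,0,0,0],
  [6,0,0,0,0,0],
])

```text
t: 16.28
tcp_pos: [447.3, -133.8, 95.4]
ee_rot: [[0.135, 0.991, 0.002], [0.991, -0.135, -0.001], [-0.001, 0.002, -1.0]]
ft_force: [0.4, -0.6, 0.2]
width: 0.008
```

send_rows([
  [6,0,0,0,0,0],
  [7,0,0,0,0,0],
  [8,0,0,0,0,0],
  [8,0,0,0,0,0],
  [8,0,0,0,0,0],
  [8,0,0,0,0,0],
  [8,0,0,0,0,0],
  [6,0,0,0,0,0],
])

```text
t: 16.95
tcp_pos: [454.3, -74.9, 94.0]
ee_rot: [[0.135, 0.991, -0.0], [0.991, -0.135, 0.0], [0.0, -0.0, -1.0]]
ft_force: [-0.2, -0.3, -0.7]
width: 0.006
```

```bash
python3 - <<'E'
from h import *
print(observe()["tcp_pos"]); wrist_pts()
E
```

```text
[454.32868809 -74.8863437   94.01924991]
wrist [455.5 -50.7] 0.61 254 191 2774
```

send_rows([
  [-4,0,0,0,0,0],
  [0,-3,0,0,0,0],
  [4,0,0,0,0,0],
  [6,0,0,0,0,0],
  [8,0,0,0,0,0],
  [8,0,0,0,0,0],
  [8,0,0,0,0,0],
  [8,0,0,0,0,0],
])

```text
t: 17.72
tcp_pos: [456.5, -36.8, 94.1]
ee_rot: [[0.135, 0.991, 0.0], [0.991, -0.135, 0.0], [0.0, 0.0, -1.0]]
ft_force: [-0.3, 0.2, 0.1]
width: 0.007
```

send_rows([
  [8,0,0,0,0,0],
  [8,0,0,0,0,0],
  [8,0,0,0,0,0],
  [8,0,0,0,0,0],
  [8,0,0,0,0,0],
  [8,0,0,0,0,0],
  [8,0,0,0,0,0],
  [6,0,0,0,0,0],
])

```text
t: 18.38
tcp_pos: [464.9, 24.5, 94.1]
ee_rot: [[0.135, 0.991, -0.0], [0.991, -0.135, 0.0], [0.0, -0.0, -1.0]]
ft_force: [0.5, 0.6, -0.8]
width: 0.006
```

```bash
python3 - <<'E'
from h import *
print(observe()["tcp_pos"]); wrist_pts()
E
```

```text
[464.94830198  24.53083508  94.07131073]
```

```bash
python3 - <<'E'
from h import *
wrist_pts(); a=grab_frame("wrist"); b=grab_frame("top"); print(rings("top")); cv2.imwrite("pics/w5.png",cv2.resize(np.hstack([a,b]),(800,300)))
E
```

```text
wrist [469.5  49.5] 0.83 259 189 2693
[(array([544.8, 228.9]), 0.57, 286), (array([594.8, 194.1]), 0.48, 201)]
```

View pics/w5.png

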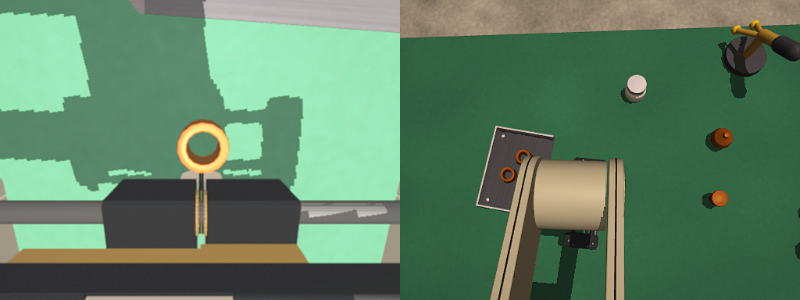

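send_rows([
  [6,0,0,0,0,0],
  [8,0,0,0,0,0],
  [8,0,0,0,0,0],
  [8,0,0,0,0,0],
  [8,0,0,0,0,0],
  [8,0,0,0,0,0],
  [8,0,0,0,0,0],
  [8,0,0,0,0,0],
])

```text
t: 19.4
tcp_pos: [473.3, 86.0, 94.1]
ee_rot: [[0.135, 0.991, -0.0], [0.991, -0.135, -0.0], [-0.0, -0.0, -1.0]]
ft_force: [0.5, -0.3, -0.9]
width: 0.004
```

send_rows([
  [8,0,0,0,0,0],
  [8,0,0,0,0,0],
  [8,0,0,0,0,0],
  [8,0,0,0,0,0],
  [6,0,0,0,0,0],
  [4,0,0,0,0,0],
  [0,0,0,0,0,0],
])

```text
t: 19.98
tcp_pos: [479.0, 127.4, 94.1]
ee_rot: [[0.135, 0.991, 0.0], [0.991, -0.135, 0.0], [0.0, 0.0, -1.0]]
ft_force: [0.1, 0.2, 0.4]
width: 0.006
```

```bash
python3 - <<'E'
from h import *
print(observe()["tcp_pos"]);wrist_pts()
E
```

```text
[479.0347704  127.40114728  94.09007748]
wrist [483.7 151.9] 0.94 260 189 2715
wrist [590.5 187.4] 0.68 442 102 4951
wrist [545.7 226.6] 0.62 357 37 4383
```

send_rows([
  [6,0,0,0,0,0],
  [8,0,0,0,0,0],
  [8,0,0,0,0,0],
  [8,0,0,0,0,0],
  [8,0,0,0,0,0],
  [8,0,0,0,0,0],
  [6,0,0,0,0,0],
  [4,0,0,0,0,0],
])

```text
t: 20.75
tcp_pos: [486.6, 183.1, 94.1]
ee_rot: [[0.135, 0.991, 0.0], [0.991, -0.135, 0.0], [0.0, 0.0, -1.0]]
ft_force: [-0.2, -0.1, -0.0]
width: 0.003
```

send_rows([
  [0,0,0,0,0,0],
  [-10,0,0,0,0,0],
  [-15,0,-20,0,0,0],
  [-15,0,-40,0,0,0],
  [-35,0,-15,0,0,0],
  [-35,0,-15,0,0,0],
  [-35,0,-15,0,0,0],
  [-35,0,-15,0,0,0],
])

```text
t: 21.42
tcp_pos: [461.2, 2.0, 213.9]
ee_rot: [[0.135, 0.991, 0.0], [0.991, -0.135, -0.0], [-0.0, 0.0, -1.0]]
ft_force: [0.9, -0.3, 0.8]
width: 0.004
```

send_rows([
  [-38,0,-15,0,0,0],
  [-38,0,-15,0,0,0],
  [-38,0,0,0,0,0],
  [-38,0,0,0,0,0],
  [-38,0,0,0,0,0],
  [0,0,0,0,0,0],
])

```text
t: 21.92
tcp_pos: [434.4, -190.3, 243.4]
ee_rot: [[0.141, 0.99, -0.0], [0.99, -0.141, -0.003], [-0.003, 0.0, -1.0]]
ft_force: [0.3, -0.4, 0.1]
width: 0.007
```

```bash
python3 - <<'E'
from h import *
print(observe()["tcp_pos"]);b=grab_frame("top"); R=rings("top"); print(R)
for p,_,_ in R:
    d=p-[553.5,203]; print("local",round(d@[.2,.98],1),round(d@[-.98,.2],1))
for t in("bulb","stopper","jar"): print(t,[ray2plane("top",r["uv"],0).round(1) for r in landmark_of("top",t)[:1]])
cv2.imwrite("pics/end.png",cv2.resize(b,(800,600)))
E
```

```text
[ 434.44119182 -190.34059545  243.36813558]
[(array([491.6, 212.4]), 0.76, 248), (array([544.7, 227.3]), 0.58, 212), (array([589.5, 189.7]), 0.56, 282)]
local -3.2 62.5
local 22.1 13.5
local -5.8 -37.9
bulb [array([ 623.7, -316. ])]
stopper []
jar [array([763.8, -98.6])]
```

View pics/end.png

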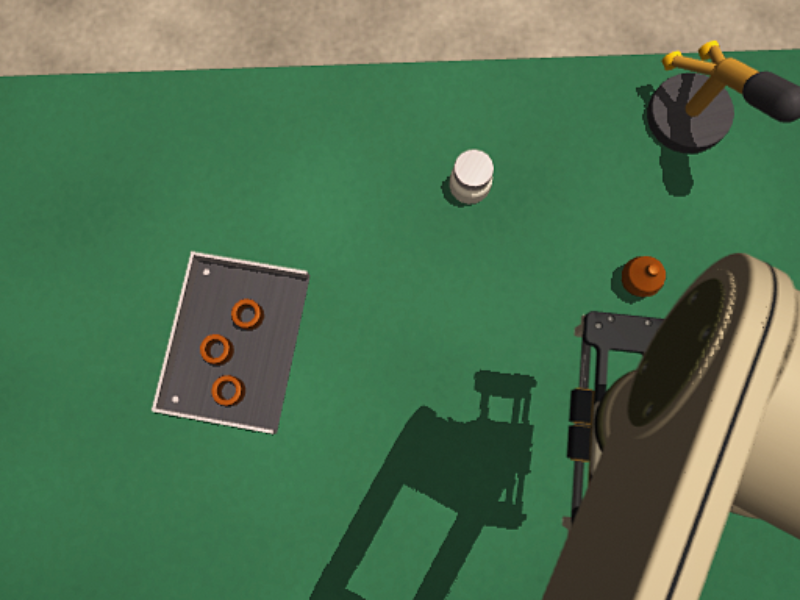

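All three rings lie well inside the pan, the bulb and jar stand where they were, and the arm is clear and high.

```bash
python3 -c "
from h import *
print(close_job())"
```

```text
the job is handed in; nothing more can be done
None
```

I swept the three offcuts one at a time into the pan with the closed fingers, at about 100 mm/s and with one small sideways correction each. I handed the job in at about 22 s of the 72 s allowed.

**Final check (top camera):** the ring centres, in the pan's own frame, are about (22, 14), (-6, -38) and (-3, 63) mm. That puts each ring wholly inside, at least 18 mm from any wall and 50 mm in from the mouth. No force above about 1 N showed at the end of any move.

**Bulb and jar:** both look undisturbed in the last picture. Their detected positions differ from the first ones by 5–9 mm, which is about the detector's scatter.

**Stopper:** the arm hid it in the last picture, so I could not check it at the end. It stood in place in the top picture taken during the last push, and the fingertips stayed over 100 mm above its top on the way out.

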